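# Fill the empty cells of the flap-covered tin crate

## Robot

A 6-joint arm with a two-finger parallel gripper is mounted at the origin on the work surface. World frame = base frame: x ahead of the robot, y to its left, z up, the work surface at z = 0. Lengths are in m, angles in rad, forces in N, time in s.
With the tool pointing down it reaches from about 0.35 to 0.925 m from the base axis. Payload 6.4 kg.
Tool frame: the origin (TCP) lies between the finger pads; the fingertips stand 8 mm ahead of it and the grasp point (between the pads) lies 11 mm behind it (bot.tcp_to_tips is the z of the fingertips in the tool frame, in m); z points along the fingers, y is the line along which they close (so a half turn about z gives the same grasp; the last joint's range is limited). The gripper opens to 94 mm and grips with 3 to 60 N. Pads are 16 mm wide; open, the fingers measure 119 mm over their backs; the gripper's body (75 mm by 177 mm) begins 78 mm behind the grasp point.
Start: joints at [-1.35, 0.245, 1.558, -0, 1.339, -0.174], TCP at [0.25, -0.6, 0.213] pointing down, gripper open.
Joint ranges: [-3.13, 3.13], [-1.02, 2.26], [0.13, 2.54], [-0.95, 4.09], [0.21, 2.88], [-2.74, 2.74]. Speed limits (rad/s): [2.57, 2.57, 3.14, 3.14, 3.14, 3.14].

## Interface

Orientations are given as [roll, pitch, yaw] about the fixed x, y, z axes, in that order (R = Rz(yaw) Ry(pitch) Rx(roll)).
In Python, from workcell import bot, eyes, close_job gives the robot as it stands.
- The arm moves only by the tool drive_tool, never from a script. Its argument "increments" is a list of rows, each a list of 3 entries, a list of its own where there are three numbers: the shift along the tool's x, y, z in units of 25 mm (1.0 is 25 mm), then the turn about the tool's z in units of 6 degrees (1.0 is 6 degrees), then the finger opening in mm, from 0 to 94. A call has 1 to 8 rows; each row shifts and turns the commanded pose from where the row before left it, along the tool's axes as they then stand; what a row does not reach is not made up. A row lasts 1/10 s, in which the tool goes at most 50 mm and 8.59 degrees, less where a joint would pass 70% of its speed; a pose out of reach is approached as far as the arm can. A call is refused whole if a number of a shift passes 1 or a number of a turn 1, either way. A call with a gripper value outside its range is refused whole. The fingers move at their own pace and stop on an object; "force" is the grip in N (left out, the last holds). Time passes only in rows, so rows that do not move let the fingers close. It gives the time, the measured TCP pose, the force, the opening and the grip force at its end, in the units of the state.
- bot.read_state(): the state, without advancing time (a new reading comes with each control period).
- eyes.snapshot(name): name is "side" or "top"; returns a dict with "image" (420x560x3 uint8, blue, green, red), "intrinsics" (3x3 intrinsics, pixels), "R" (3x3) and "t" (3): a world point X has camera coordinates R X + t. Camera axes: x right, y down, z forward; pixel columns grow to the right and rows downward; lengths in m; the calibration is good to about 2 mm. A picture is of the moment at which its call begins. There is no depth.
- close_job(): hands the job in; it is judged then, once.
The state is a dict: "clock": time; "qpos": joint angles; "joint_velocities": joint speeds; "joint_efforts": joint torques, N m; "eef_pos": TCP position; "ee_rot": TCP orientation; "force": force on the tool from outside, world axes, zero at the start; "ft_torque": the same for the moment, N m; "gripper_width": finger opening in m; "grasp_force": force on a finger pad.
Only numpy, scipy, OpenCV 4.12 (cv2) and the standard library are available. Lean on these libraries where they do the work, as an engineer would, in place of code of your own. Each camera call takes 0.05 s, during which the arm holds its last target. There are 200 camera calls.

## Task

The blue crate with black spring flaps is half full of hardener tins: two of its four cells are empty, but the flaps hide which. Feel through the flaps for the empty cells, then put the two loose tins into them, one in each, pressed down through the flaps until they stand upright, lid up, on the cell floor. Leave the other things on the bench where they are.

Things in the scene. Friction and masses are not known exactly. Their poses are not given: they have to be found in the camera images.
- crate: Blue plastic crate with white wall tops, fixed to the bench, 146 (its x) by 160 (its y) by 88 mm tall; origin: centre of its underside, z up. 2 x 2 cells with centres at x +-35, y +-38 mm in its frame, each opening 64 (x) by 68 (y) mm; walls 6 to 8 mm, floor 5 mm thick. Two cells hold a tin like the loose ones, two are empty: unseen, and different every time. All four are covered by flaps.
- cover (a point): Centre of the crate's top, 88 mm up. Flush with the wall tops each cell has two black flaps, 61 x 32 x 3 mm, hinged at its two y walls and meeting in a seam along the crate's x. They swing down when pressed and spring shut: closed fingers open them with 2 to 5 N; a tin set on them rests there and goes through when its lid is pressed with 3 to 8 N.
- tin_a: Closed aluminium tin with a yellow label and a yellow disc on its lid, 50 mm across, 40 mm tall, 80 to 160 g, standing on the bench to the right of the crate; origin: centre of underside, z up through the lid.
- tin_b: A second tin, the same as tin_a in every way.
- cell0 (a point): centre of the floor of the cell at x -35, y -38 mm in the crate's frame, 5 mm above the bench. If the cell is full, a fingertip pressed in through the flaps meets a rigid lid 43 mm below the wall tops (45 mm above the bench); if empty, nothing down to the floor, 83 mm below the wall tops
- cell1 (a point): centre of the floor of the cell at x -35, y +38 mm in the crate's frame, 5 mm above the bench. If the cell is full, a fingertip pressed in through the flaps meets a rigid lid 43 mm below the wall tops (45 mm above the bench); if empty, nothing down to the floor, 83 mm below the wall tops
- cell2 (a point): centre of the floor of the cell at x +35, y -38 mm in the crate's frame, 5 mm above the bench. If the cell is full, a fingertip pressed in through the flaps meets a rigid lid 43 mm below the wall tops (45 mm above the bench); if empty, nothing down to the floor, 83 mm below the wall tops
- cell3 (a point): centre of the floor of the cell at x +35, y +38 mm in the crate's frame, 5 mm above the bench. If the cell is full, a fingertip pressed in through the flaps meets a rigid lid 43 mm below the wall tops (45 mm above the bench); if empty, nothing down to the floor, 83 mm below the wall tops
- agent_bottle: white plastic bottle of release agent with a blue label and a red cap, 60 mm across, 170 tall, standing left of the crate; origin: centre of underside; bystander
- mix_cup: white open mixing cup, 76 mm across, 85 tall; origin: centre of underside; bystander
- resin_jar: amber jar with black cap, 72 mm across, 90 tall; origin: centre of underside; bystander
- tape_roll: yellow roll of tape lying flat, 96 mm across, 25 tall; origin: centre of underside; bystander
- wrench: steel wrench lying flat on the bench at the right; bystander
- spatula: spatula lying flat on the bench at the right; bystander
Not all that is in view belongs to the job. Leave any orange look-alike of the tin_a alone.

How it is judged:
By the outcome, as a careful person would: the job done as asked, in the order asked, and still so for the second after the job is handed in, with the robot touching nothing.
It also fails if it takes over 72 s, if anything falls off the work surface, if the arm or the gripper's body presses on something with over 40 N, if the wrist force passes 120 N, or if a joint passes its speed limit or range.

## Working session

There is one attempt and no reset: what is moved stays moved. The work goes in short steps, Python scripts to look and compute and a tool call to move; the robot and the scene stay as the last step left them, time stands still between calls to the robot, and variables do not carry over. Pictures are saved under pics/ and viewed, at most 10 in all, crops included, and the job is handed in when it is done.

Besides the shell and the picture viewer there is one more tool, called in YAML: its name, and indented under it one key for each argument. drive_tool: Moves the arm, as the interface text tells. Its arguments: {"type":"object","properties":{"increments":{"type":"array","items":{"type":"array"}},"force":{"type":"number"}},"required":["increments"]}

```bash
mkdir -p pics; python3 - <<'E'
from workcell import bot,eyes
import cv2,numpy as np
for n in("top","side"):
    s=eyes.snapshot(n);cv2.imwrite(f"pics/{n}0.png",s["image"]);np.savez(n+".npz",**s)
    print(n,(-s["R"].T@s["t"]).round(3),s["R"].round(3).tolist(),s["intrinsics"].round(1).tolist())
print(bot.read_state())
E
```

```text
top [0.326 0.004 1.409] [[0.027, -0.999, 0.017], [-0.989, -0.029, -0.146], [0.146, -0.013, -0.989]] [[505.4, 0.0, 285.4], [0.0, 505.4, 207.4], [0.0, 0.0, 1.0]]
side [0.49  1.059 1.13 ] [[-0.999, -0.036, 0.001], [-0.026, 0.691, -0.722], [0.025, -0.722, -0.692]] [[475.9, 0.0, 274.9], [0.0, 475.9, 211.2], [0.0, 0.0, 1.0]]
{'clock': 0.1, 'qpos': array([-1.35006490e+00,  2.45707678e-01,  1.55885923e+00,  1.86344438e-06,
        1.33871000e+00, -1.74082889e-01]), 'joint_velocities': array([ 0.00052415, -0.00090976, -0.00079577,  0.00051401, -0.00073281,
       -0.00128722]), 'joint_efforts': array([-2.47850612e-04, -4.16917348e+01, -3.15525556e+01,  6.86050602e-02,
        3.10126925e-02, -6.35922061e-05]), 'eef_pos': array([ 0.24991536, -0.59947611,  0.2124966 ]), 'ee_rot': array([-3.13993417e+00, -2.93506665e-04,  3.94813640e-01]), 'force': array([-0.16609657,  1.22692321,  1.14067516]), 'ft_torque': array([ 0.04894252, -0.00064976,  0.05373703]), 'grasp_force': 0.0, 'gripper_width': 0.09391660124932334}
```

View pics/top0.png

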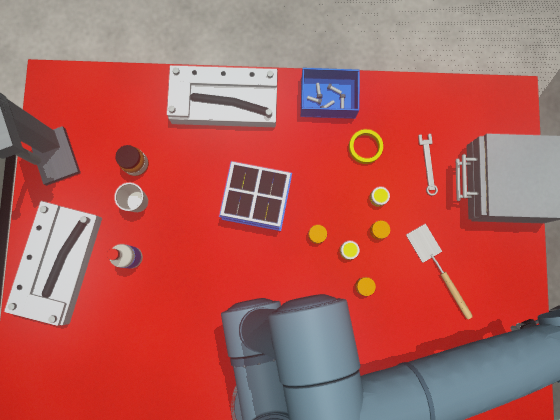

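View pics/side0.png

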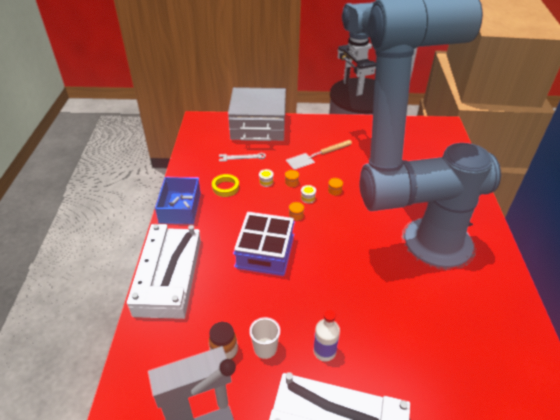

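The top view shows the crate around (256,196), with its seams running roughly vertically. The yellow tins are at (380,196) and (349,250), and the orange look-alikes are at (317,233), (381,229) and (366,287). Next I'll measure these.

```bash
cat > h.py <<'E'
import cv2,numpy as np
from workcell import bot,eyes
def ray(s,uv,z):
    d=s["R"].T@np.linalg.solve(s["intrinsics"],[*uv,1.]);c=-s["R"].T@s["t"]
    return (c+d*(z-c[2])/d[2])[:2]
def discs(s,z=.04,box=None):
    h=cv2.cvtColor(s["image"],cv2.COLOR_BGR2HSV);m=cv2.inRange(h,(24,120,120),(36,255,255))
    n,l,st,c=cv2.connectedComponentsWithStats(m)
    return [(c[i].round(1),st[i,4],st[i,2:4],ray(s,c[i],z).round(4)) for i in range(1,n) if st[i,4]>20]
def crate(s):
    h=cv2.cvtColor(s["image"],cv2.COLOR_BGR2HSV);m=cv2.inRange(h,(0,0,170),(179,70,255))
    n,l,st,c=cv2.connectedComponentsWithStats(m);out=[]
    for i in range(1,n):
        if st[i,4]<300: continue
        k=cv2.findContours((l==i).astype(np.uint8),cv2.RETR_EXTERNAL,cv2.CHAIN_APPROX_NONE)[0][0][:,0]
        p=np.array([ray(s,q,.088) for q in k.astype(float)]);r=cv2.minAreaRect((p*1000).astype(np.float32))
        if 120<min(r[1])<165 and max(r[1])<190: out.append((c[i].round(1),np.round(r[0],1),np.round(r[1],1),round(r[2],2)))
    return out
E
python3 - <<'E'
from h import *
for n in("top","side"):
    s=np.load(n+".npz");print(n,crate(s))
    for d in discs(s): print(d)
E
```

```text
top [(array([255. , 193.7]), array([556.9,  67.4]), array([161.4, 147.2]), 80.61)]
(array([365.9, 145.5]), np.int32(335), array([34, 32], dtype=int32), array([ 0.7099, -0.235 ]))
(array([380.5, 195.1]), np.int32(150), array([14, 14], dtype=int32), array([ 0.5702, -0.2758]))
(array([349.8, 249.6]), np.int32(157), array([14, 14], dtype=int32), array([ 0.4181, -0.1924]))
side [(array([264.7, 235.1]), array([555.7,  69.8]), array([165. , 149.8]), 80.56)]
(array([265.6, 173.4]), np.int32(48), array([10,  6], dtype=int32), array([ 0.5702, -0.2742]))
(array([224.6, 183.4]), np.int32(171), array([26, 18], dtype=int32), array([ 0.7121, -0.2134]))
(array([308.1, 189.3]), np.int32(54), array([10,  7], dtype=int32), array([ 0.4181, -0.1925]))
```

drive_tool:
  increments:
    - [[0,0,0],1,0]
    - [[0,0,0],1,0]
    - [[0,0,0],1,0]
    - [[0,0,0],1,0]
    - [[0,0,0],1,0]
    - [[0,0,0],0.33,0]
    - [[0,0,0],0,0]
    - [[0,0,0],0,0]
  force: 20

```text
clock: 0.9
eef_pos: [0.25, -0.5998, 0.213]
ee_rot: [-3.141, 0.0, -0.163]
force: [-0.0, -0.3, -1.2]
gripper_width: 0.0334
grasp_force: 0.0
```

drive_tool:
  increments:
    - [[0.25,-1,0.1],0,0]
    - [[0.25,-1,0.1],0,0]
    - [[0.25,-1,0.1],0,0]
    - [[0.25,-1,0.1],0,0]
    - [[0.25,-1,0.1],0,0]
    - [[0.25,-1,0.1],0,0]
    - [[0.25,-1,0.1],0,0]
    - [[0.25,-1,0.1],0,0]

```text
clock: 1.7
eef_pos: [0.3322, -0.4097, 0.1933]
ee_rot: [-3.142, -0.0, -0.163]
force: [-0.8, -0.2, -0.7]
gripper_width: 0.0002
grasp_force: 0.0
```

drive_tool:
  increments:
    - [[0.25,-1,0.1],0,0]
    - [[0.25,-1,0.1],0,0]
    - [[0.25,-1,0.1],0,0]
    - [[0.25,-1,0.1],0,0]
    - [[0.25,-1,0.1],0,0]
    - [[0.25,-1,0.1],0,0]
    - [[0.25,-1,0.1],0,0]
    - [[0.25,-1,0.1],0,0]

```text
clock: 2.5
eef_pos: [0.414, -0.2206, 0.1734]
ee_rot: [3.142, -0.0, -0.163]
force: [-0.2, -0.5, 0.3]
gripper_width: 0.0004
grasp_force: 0.0
```

drive_tool:
  increments:
    - [[0.25,-1,0.1],0,0]
    - [[0.25,-1,0.1],0,0]
    - [[0.25,-1,0.1],0,0]
    - [[0.25,-1,0.1],0,0]
    - [[0.25,-1,0.1],0,0]
    - [[0.25,-1,0.1],0,0]
    - [[0.25,-1,0.1],0,0]
    - [[0,0,0],0,0]

```text
clock: 3.3
eef_pos: [0.4856, -0.0541, 0.1556]
ee_rot: [-3.141, 0.001, -0.159]
force: [-0.7, -0.9, 0.1]
gripper_width: 0.0004
grasp_force: 0.0
```

drive_tool:
  increments:
    - [[0.15,-0.95,0],0,0]
    - [[0.15,-0.95,0],0,0]
    - [[0.15,-0.95,0.3],0,0]
    - [[0.14,-0.93,0.7],0,0]
    - [[0,0,0.7],0,0]
    - [[0,0,0.3],0,0]
    - [[0,0,0],0,0]
    - [[0,0,0],0,0]

```text
clock: 4.1
eef_pos: [0.5156, 0.034, 0.1066]
ee_rot: [3.141, -0.001, -0.164]
force: [0.4, 0.6, -0.9]
gripper_width: 0.0005
grasp_force: 0.0
```

drive_tool:
  increments:
    - [[0,0,0.3],0,0]
    - [[0,0,0.3],0,0]
    - [[0,0,0.3],0,0]
    - [[0,0,0.3],0,0]
    - [[0,0,0.3],0,0]
    - [[0,0,0.3],0,0]
    - [[0,0,0.1],0,0]
    - [[0,0,0],0,0]

```text
clock: 4.9
eef_pos: [0.5145, 0.0349, 0.0574]
ee_rot: [3.142, 0.002, -0.163]
force: [0.4, -0.6, -5.0]
gripper_width: 0.0002
grasp_force: 3.4
```

drive_tool:
  increments:
    - [[0,0,0.1],0,0]
    - [[0,0,0.1],0,0]
    - [[0,0,0.08],0,0]
    - [[0,0,0],0,0]

```text
clock: 5.3
eef_pos: [0.5156, 0.0348, 0.0532]
ee_rot: [3.141, 0.001, -0.163]
force: [-6.3, 0.7, 13.4]
gripper_width: 0.0004
grasp_force: 8.2
```

Cell0 is full: the tips stopped at 45 mm with 13 N. Next is cell2.

drive_tool:
  increments:
    - [[0,0,-1],0,0]
    - [[0,0,-1],0,0]
    - [[0,0,-0.2],0,0]
    - [[0.9,-0.05,0],0,0]
    - [[1,0,0],0,0]
    - [[0.9,0,0],0,0]
    - [[0,0,0],0,0]
    - [[0,0,0],0,0]

```text
clock: 6.1
eef_pos: [0.5836, 0.0248, 0.1052]
ee_rot: [-3.142, 0.002, -0.163]
force: [0.1, 0.1, -0.2]
gripper_width: 0.0007
grasp_force: 0.0
```

drive_tool:
  increments:
    - [[0,0,0.3],0,0]
    - [[0,0,0.3],0,0]
    - [[0,0,0.3],0,0]
    - [[0,0,0.3],0,0]
    - [[0,0,0.3],0,0]
    - [[0,0,0.3],0,0]
    - [[0,0,0.1],0,0]
    - [[0,0,0],0,0]

```text
clock: 6.9
eef_pos: [0.5839, 0.0247, 0.0579]
ee_rot: [3.142, 0.001, -0.163]
force: [1.6, 0.9, -3.1]
gripper_width: 0.0005
grasp_force: 3.2
```

drive_tool:
  increments:
    - [[0,0,0.1],0,0]
    - [[0,0,0.1],0,0]
    - [[0,0,0.08],0,0]
    - [[0,0,0],0,0]

```text
clock: 7.3
eef_pos: [0.5847, 0.0246, 0.0519]
ee_rot: [-3.142, -0.0, -0.163]
force: [0.4, 0.6, -0.6]
gripper_width: 0.0004
grasp_force: 1.7
```

drive_tool:
  increments:
    - [[0,0,0.1],0,0]
    - [[0,0,0.1],0,0]
    - [[0,0,0.1],0,0]
    - [[0,0,0],0,0]

```text
clock: 7.7
eef_pos: [0.5844, 0.0246, 0.044]
ee_rot: [3.142, 0.0, -0.163]
force: [1.0, 0.9, -0.8]
gripper_width: 0.0007
grasp_force: 1.8
```

Cell2 is empty. Next is cell3.

drive_tool:
  increments:
    - [[0,0,-1],0,0]
    - [[0,0,-1],0,0]
    - [[0,0,-0.5],0,0]
    - [[0,-1,0],0,0]
    - [[0,-1,0],0,0]
    - [[0,-1,0],0,0]
    - [[0,-0.04,0],0,0]
    - [[0,0,0],0,0]

```text
clock: 8.5
eef_pos: [0.5965, 0.0997, 0.1064]
ee_rot: [3.141, 0.001, -0.162]
force: [-0.7, -0.2, 0.1]
gripper_width: 0.0005
grasp_force: 0.0
```

drive_tool:
  increments:
    - [[0,0,0.3],0,0]
    - [[0,0,0.3],0,0]
    - [[0,0,0.3],0,0]
    - [[0,0,0.3],0,0]
    - [[0,0,0.3],0,0]
    - [[0,0,0.3],0,0]
    - [[0,0,0.1],0,0]
    - [[0,0,0],0,0]

```text
clock: 9.3
eef_pos: [0.5963, 0.0996, 0.0584]
ee_rot: [3.141, 0.001, -0.163]
force: [0.7, -0.0, -3.9]
gripper_width: 0.0005
grasp_force: 3.2
```

drive_tool:
  increments:
    - [[0,0,0.1],0,0]
    - [[0,0,0.1],0,0]
    - [[0,0,0.08],0,0]
    - [[0,0,0],0,0]

```text
clock: 9.7
eef_pos: [0.5971, 0.0997, 0.0533]
ee_rot: [3.142, 0.0, -0.163]
force: [-2.0, -0.7, 5.1]
gripper_width: 0.0004
grasp_force: 3.9
```

drive_tool:
  increments:
    - [[0,0,0.1],0,0]
    - [[0,0,0],0,0]

```text
clock: 9.9
eef_pos: [0.5973, 0.0997, 0.0532]
ee_rot: [3.141, 0.001, -0.163]
force: [-9.6, -0.6, 19.1]
gripper_width: 0.0006
grasp_force: 11.3
```

Cell3 is full. I'll check that cell1 is empty.

drive_tool:
  increments:
    - [[0,0,-1],0,0]
    - [[0,0,-1],0,0]
    - [[0,0,-0.3],0,0]
    - [[-0.9,0,0],0,0]
    - [[-1,0,0],0,0]
    - [[-0.9,0,0],0,0]
    - [[0,0,0],0,0]
    - [[0,0,0],0,0]

```text
clock: 10.7
eef_pos: [0.528, 0.111, 0.1071]
ee_rot: [3.142, -0.0, -0.163]
force: [0.3, 0.9, -0.0]
gripper_width: 0.0001
grasp_force: 0.0
```

drive_tool:
  increments:
    - [[0,0,0.3],0,0]
    - [[0,0,0.3],0,0]
    - [[0,0,0.3],0,0]
    - [[0,0,0.3],0,0]
    - [[0,0,0.3],0,0]
    - [[0,0,0.3],0,0]
    - [[0,0,0.1],0,0]
    - [[0,0,0],0,0]

```text
clock: 11.5
eef_pos: [0.5273, 0.111, 0.059]
ee_rot: [3.141, 0.001, -0.163]
force: [1.3, 0.5, -4.8]
gripper_width: 0.0005
grasp_force: 3.3
```

drive_tool:
  increments:
    - [[0,0,0.1],0,0]
    - [[0,0,0.1],0,0]
    - [[0,0,0.1],0,0]
    - [[0,0,0.1],0,0]
    - [[0,0,0],0,0]

```text
clock: 12.0
eef_pos: [0.5278, 0.111, 0.0497]
ee_rot: [3.142, -0.0, -0.163]
force: [-0.0, 0.6, -1.0]
gripper_width: 0.0003
grasp_force: 1.8
```

Cell1 and cell2 are empty. I'll fetch the far tin.

drive_tool:
  increments:
    - [[0,0,-1],0,0]
    - [[0,0,-1],0,0]
    - [[0,0,-1],0,0]
    - [[0.3,1,-1],0,0]
    - [[0.4,1,0],0,0]
    - [[0.4,1,0],0,0]
    - [[0.4,1,0],0,20]
    - [[0.4,1,0],0,40]

```text
clock: 12.8
eef_pos: [0.5543, -0.021, 0.1498]
ee_rot: [-3.141, 0.0, -0.163]
force: [-0.2, -0.4, 0.4]
gripper_width: 0.0129
grasp_force: 0.0
```

drive_tool:
  increments:
    - [[0.4,1,0],0,82]
    - [[0.4,1,0],0,82]
    - [[0.4,1,0],0,82]
    - [[0.4,1,0],0,82]
    - [[0.4,1,0],0,82]
    - [[0.3,1,0],0,82]
    - [[0,1,0],0,82]
    - [[0,1,0],0,82]

```text
clock: 13.6
eef_pos: [0.5783, -0.2276, 0.1495]
ee_rot: [-3.141, 0.001, -0.163]
force: [0.1, 1.1, -0.1]
gripper_width: 0.077
grasp_force: 0.0
```

drive_tool:
  increments:
    - [[0,0.95,0],0,82]
    - [[0,1,0],0,82]
    - [[0,0,1],0,82]
    - [[0,0,1],0,82]
    - [[0,0,0],0,82]
    - [[0,0,0],0,82]

```text
clock: 14.2
eef_pos: [0.5704, -0.2746, 0.0998]
ee_rot: [-3.141, 0.001, -0.163]
force: [-0.0, -0.6, 0.3]
gripper_width: 0.0817
grasp_force: 0.0
```

drive_tool:
  increments:
    - [[0,0,1],0,82]
    - [[0,0,1],0,82]
    - [[0,0,0.9],0,82]
    - [[0,0,0.4],0,82]
    - [[0,0,0],0,82]
    - [[0,0,0],0,82]

```text
clock: 14.8
eef_pos: [0.5717, -0.2754, 0.0191]
ee_rot: [3.14, -0.002, -0.163]
force: [0.6, 0.7, 0.3]
gripper_width: 0.0821
grasp_force: 0.0
```

drive_tool:
  increments:
    - [[0,0,0],0,42]
    - [[0,0,0],0,42]
    - [[0,0,0],0,42]
    - [[0,0,0],0,42]
    - [[0,0,0],0,42]
    - [[0,0,0],0,42]
  force: 20

```text
clock: 15.4
eef_pos: [0.5708, -0.275, 0.0178]
ee_rot: [3.141, -0.0, -0.163]
force: [0.1, -0.1, 0.9]
gripper_width: 0.0501
grasp_force: 20.0
```

drive_tool:
  increments:
    - [[0,0,-0.6],0,42]
    - [[0,0,-1],0,42]
    - [[0,0,-1],0,42]
    - [[0,0,-1],0,42]
    - [[0,0,-1],0,42]
    - [[-0.1,-0.5,-0.4],0,42]
    - [[-0.2,-1,0],0,42]
    - [[-0.2,-1,0],0,42]

```text
clock: 16.2
eef_pos: [0.5681, -0.2097, 0.1426]
ee_rot: [-3.141, 0.0, -0.164]
force: [-0.2, -0.2, -0.1]
gripper_width: 0.0497
grasp_force: 20.0
```

drive_tool:
  increments:
    - [[-0.2,-1,0],0,42]
    - [[-0.2,-1,0],0,42]
    - [[-0.2,-1,0],0,42]
    - [[-0.2,-1,0],0,42]
    - [[-0.2,-1,0],0,42]
    - [[-0.1,-1,0],0,42]
    - [[0,-1,0],0,42]
    - [[0,-1,0],0,42]

```text
clock: 17.0
eef_pos: [0.5729, -0.0073, 0.1419]
ee_rot: [-3.141, 0.001, -0.163]
force: [-0.5, -0.2, -1.9]
gripper_width: 0.0497
grasp_force: 20.0
```

drive_tool:
  increments:
    - [[0,-0.9,0],0,42]
    - [[0,-0.54,0],0,42]
    - [[0,0,0],0,42]
    - [[0,0,0],0,42]

```text
clock: 17.4
eef_pos: [0.5794, 0.0261, 0.1422]
ee_rot: [3.141, 0.001, -0.163]
force: [-0.8, -1.2, -1.6]
gripper_width: 0.0493
grasp_force: 20.0
```

drive_tool:
  increments:
    - [[0.2,0,0],0,42]
    - [[0,0,0.4],0,42]
    - [[0,0,0.4],0,42]
    - [[0,0,0.4],0,42]
    - [[0,0,0.2],0,42]
    - [[0,0,0.04],0,42]
    - [[0,0,0],0,42]
    - [[0,0,0],0,42]

```text
clock: 18.2
eef_pos: [0.5849, 0.0254, 0.1067]
ee_rot: [-3.142, -0.001, -0.163]
force: [0.1, -0.0, -1.3]
gripper_width: 0.0494
grasp_force: 20.0
```

```bash
python3 - <<'E'
from h import *
s=eyes.snapshot("top");t=eyes.snapshot("side")
a=s["image"][130:270,180:360];b=t["image"][180:300,200:360]
a=cv2.resize(a,None,fx=2.2,fy=2.2,interpolation=2);b=cv2.resize(b,(400,a.shape[0]))
cv2.imwrite("pics/c1.png",np.hstack([a,b]));print(discs(t,.128),bot.read_state()["eef_pos"],bot.read_state()["force"])
E
```

```text
[(array([224.9, 183.3]), np.int32(182), array([27, 18], dtype=int32), array([ 0.6931, -0.111 ])), (array([308.2, 189.4]), np.int32(53), array([10,  7], dtype=int32), array([ 0.4239, -0.0911]))] [0.58491624 0.02541401 0.10679997] [-1.19297546e+00  8.35881202e-04 -1.56800648e+00]
```

View pics/c1.png

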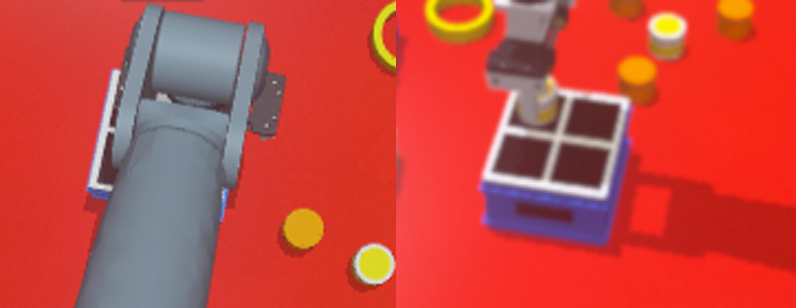

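The side view shows the tin upright just above cell2's flaps, at about (540,110) in the crop. I'll lower 1 mm, release, rise and close the fingers.

drive_tool:
  increments:
    - [[0,0,0.04],0,42]
    - [[0,0,0],0,53]
    - [[0,0,0],0,56]
    - [[0,0,0],0,62]
    - [[0,0,0],0,68]
    - [[0,0,0],0,68]
    - [[0,0,-0.4],0,68]
    - [[0,0,-0.8],0,68]

```text
clock: 19.1
eef_pos: [0.5835, 0.0255, 0.1347]
ee_rot: [3.142, 0.003, -0.163]
force: [0.1, 0.6, 0.2]
gripper_width: 0.0676
grasp_force: 0.0
```

drive_tool:
  increments:
    - [[0,0,-0.8],0,68]
    - [[0,0,-0.3],0,68]
    - [[0,0,0],0,0]
    - [[0,0,0],0,0]
    - [[0,0,0],0,0]
    - [[0,0,0],0,0]
    - [[0,0,0],0,0]
    - [[0,0,0],0,0]

```text
clock: 19.9
eef_pos: [0.5845, 0.0254, 0.1626]
ee_rot: [3.142, 0.001, -0.163]
force: [0.5, 1.0, -0.1]
gripper_width: 0.0235
grasp_force: 0.0
```

```bash
python3 - <<'E'
from h import *
t=eyes.snapshot("side")
b=t["image"][160:290,200:360]
cv2.imwrite("pics/c2.png",cv2.resize(b,None,fx=4,fy=4,interpolation=2));print(discs(t,.128),bot.read_state()["eef_pos"])
E
```

```text
[(array([223.8, 183.2]), np.int32(168), array([26, 18], dtype=int32), array([ 0.6969, -0.1117])), (array([308.1, 189.3]), np.int32(54), array([10,  7], dtype=int32), array([ 0.4239, -0.0914])), (array([254.7, 214.1]), np.int32(55), array([10,  7], dtype=int32), array([0.5873, 0.0285]))] [0.58458759 0.02540854 0.16270587]
```

View pics/c2.png

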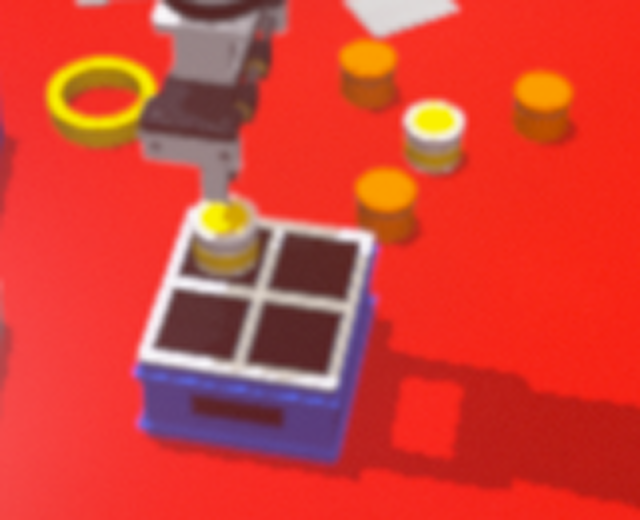

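The tin is standing upright on the flaps at (225,235). I'll press it down with closed fingers.

drive_tool:
  increments:
    - [[0,0,0],0,0]
    - [[0,0,0],0,0]
    - [[0,0,0.5],0,0]
    - [[0,0,0.4],0,0]
    - [[0,0,0.2],0,0]
    - [[0,0,0.2],0,0]
    - [[0,0,0.2],0,0]
    - [[0,0,0.2],0,0]

```text
clock: 20.75
eef_pos: [0.5855, 0.0248, 0.1213]
ee_rot: [3.141, -0.002, -0.163]
force: [-0.4, -0.6, 3.9]
gripper_width: 0.0003
grasp_force: 1.8
```

drive_tool:
  increments:
    - [[0,0,0.3],0,0]
    - [[0,0,0.3],0,0]
    - [[0,0,0.3],0,0]
    - [[0,0,0.3],0,0]
    - [[0,0,0.3],0,0]
    - [[0,0,0.3],0,0]
    - [[0,0,0.3],0,0]
    - [[0,0,0.2],0,0]

```text
clock: 21.55
eef_pos: [0.5844, 0.0254, 0.0621]
ee_rot: [3.142, 0.001, -0.163]
force: [0.1, -0.1, 2.1]
gripper_width: 0.0005
grasp_force: 1.2
```

drive_tool:
  increments:
    - [[0,0,0.15],0,0]
    - [[0,0,0.15],0,0]
    - [[0,0,0.1],0,0]
    - [[0,0,0.02],0,0]
    - [[0,0,0],0,0]
    - [[0,0,0],0,0]

```text
clock: 22.15
eef_pos: [0.585, 0.0253, 0.0533]
ee_rot: [3.141, -0.0, -0.163]
force: [-2.6, -0.0, 4.2]
gripper_width: 0.0002
grasp_force: 4.1
```

Seated: the tips are at 45 mm. I'll fetch the second tin.

drive_tool:
  increments:
    - [[0,0,-0.7],0,0]
    - [[0,0,-1],0,0]
    - [[0,0,-1],0,0]
    - [[0,0,-1],0,0]
    - [[-0.3,0.5,-0.3],0,0]
    - [[-0.5,1,0],0,0]
    - [[-0.5,1,0],0,40]
    - [[-0.5,1,0],0,82]

```text
clock: 22.95
eef_pos: [0.5253, -0.0542, 0.1524]
ee_rot: [3.141, -0.0, -0.163]
force: [0.2, -0.7, -0.0]
gripper_width: 0.0135
grasp_force: 0.0
```

drive_tool:
  increments:
    - [[-0.5,1,0],0,82]
    - [[-0.5,1,0],0,82]
    - [[-0.5,1,0],0,82]
    - [[-0.5,1,0],0,82]
    - [[-0.5,1,0],0,82]
    - [[-0.5,0.7,0],0,82]
    - [[-0.36,0.48,0],0,82]
    - [[0,0,0],0,82]

```text
clock: 23.75
eef_pos: [0.4172, -0.1932, 0.1523]
ee_rot: [3.141, 0.0, -0.166]
force: [0.8, 0.0, -0.1]
gripper_width: 0.0767
grasp_force: 0.0
```

drive_tool:
  increments:
    - [[0,0,0.6],0,82]
    - [[0,0,1],0,82]
    - [[0,0,0.4],0,82]
    - [[0,0,0],0,82]
    - [[0,0,0],0,82]

```text
clock: 24.25
eef_pos: [0.4185, -0.1923, 0.1029]
ee_rot: [3.141, -0.0, -0.163]
force: [-0.1, -0.5, 1.1]
gripper_width: 0.0821
grasp_force: 0.0
```

drive_tool:
  increments:
    - [[0,0,1],0,82]
    - [[0,0,1],0,82]
    - [[0,0,1],0,82]
    - [[0,0,0.4],0,82]
    - [[0,0,0],0,82]
    - [[0,0,0],0,82]

```text
clock: 24.85
eef_pos: [0.419, -0.1931, 0.0187]
ee_rot: [3.141, -0.002, -0.163]
force: [0.4, 0.7, 0.3]
gripper_width: 0.0819
grasp_force: 0.0
```

drive_tool:
  increments:
    - [[0,0,0],0,42]
    - [[0,0,0],0,42]
    - [[0,0,0],0,42]
    - [[0,0,0],0,42]
    - [[0,0,0],0,42]
    - [[0,0,0],0,42]
  force: 20

```text
clock: 25.45
eef_pos: [0.4182, -0.1925, 0.0177]
ee_rot: [3.141, -0.0, -0.163]
force: [-1.3, 0.5, 2.3]
gripper_width: 0.0496
grasp_force: 20.0
```

drive_tool:
  increments:
    - [[0,0,-0.6],0,42]
    - [[0,0,-1],0,42]
    - [[0,0,-1],0,42]
    - [[0,0,-1],0,42]
    - [[0,0,-1],0,42]
    - [[0.14,-0.71,-0.4],0,42]
    - [[0.2,-1,0],0,42]
    - [[0.2,-1,0],0,42]

```text
clock: 26.25
eef_pos: [0.4425, -0.1271, 0.1426]
ee_rot: [3.142, -0.0, -0.164]
force: [0.8, -1.0, -0.9]
gripper_width: 0.0497
grasp_force: 20.0
```

drive_tool:
  increments:
    - [[0.2,-1,0],0,42]
    - [[0.2,-1,0],0,42]
    - [[0.2,-1,0],0,42]
    - [[0.2,-1,0],0,42]
    - [[0.2,-1,0],0,42]
    - [[0.2,-1,0],0,42]
    - [[0.2,-1,0],0,42]
    - [[0.2,-1,0],0,42]

```text
clock: 27.05
eef_pos: [0.5141, 0.0642, 0.1418]
ee_rot: [3.142, 0.001, -0.163]
force: [0.3, -0.2, -1.7]
gripper_width: 0.0497
grasp_force: 20.0
```

drive_tool:
  increments:
    - [[0.2,-1,0],0,42]
    - [[0,-0.6,0],0,42]
    - [[0,-0.4,0],0,42]
    - [[0,0,0],0,42]
    - [[0,0,0],0,42]

```text
clock: 27.55
eef_pos: [0.5271, 0.1111, 0.1422]
ee_rot: [3.141, 0.0, -0.164]
force: [0.1, 0.8, -1.7]
gripper_width: 0.0499
grasp_force: 20.0
```

drive_tool:
  increments:
    - [[0.02,0,0.4],0,42]
    - [[0,0,0.4],0,42]
    - [[0,0,0.4],0,42]
    - [[0,0,0.2],0,42]
    - [[0,0,0.06],0,42]
    - [[0,0,0.02],0,42]
    - [[0,0,0],0,42]
    - [[0,0,0],0,42]

```text
clock: 28.35
eef_pos: [0.5282, 0.1116, 0.1057]
ee_rot: [-3.141, -0.001, -0.163]
force: [-0.3, -0.2, -1.0]
gripper_width: 0.0496
grasp_force: 20.0
```

drive_tool:
  increments:
    - [[0,0,0],0,53]
    - [[0,0,0],0,56]
    - [[0,0,0],0,62]
    - [[0,0,0],0,68]
    - [[0,0,0],0,68]
    - [[0,0,0],0,68]
    - [[0,0,-0.4],0,68]
    - [[0,0,-0.8],0,68]

```text
clock: 29.15
eef_pos: [0.5267, 0.1115, 0.1348]
ee_rot: [3.141, 0.003, -0.163]
force: [-0.7, -0.1, 0.8]
gripper_width: 0.068
grasp_force: 0.0
```

drive_tool:
  increments:
    - [[0,0,-0.8],0,68]
    - [[0,0,-0.3],0,68]
    - [[0,0,0],0,0]
    - [[0,0,0],0,0]
    - [[0,0,0],0,0]
    - [[0,0,0],0,0]
    - [[0,0,0],0,0]
    - [[0,0,0],0,0]

```text
clock: 29.95
eef_pos: [0.5277, 0.1115, 0.1626]
ee_rot: [3.141, 0.001, -0.163]
force: [0.5, 0.2, 0.2]
gripper_width: 0.0232
grasp_force: 0.0
```

```bash
python3 - <<'E'
from h import *
t=eyes.snapshot("side")
b=t["image"][160:290,200:360]
cv2.imwrite("pics/c3.png",cv2.resize(b,None,fx=4,fy=4,interpolation=2));print(discs(t,.128),bot.read_state()["eef_pos"])
E
```

```text
[(array([224.8, 183.3]), np.int32(180), array([26, 18], dtype=int32), array([ 0.6935, -0.1111])), (array([272.2, 235.6]), np.int32(64), array([12,  8], dtype=int32), array([0.5307, 0.1157]))] [0.52782038 0.11152494 0.16271553]
```

View pics/c3.png

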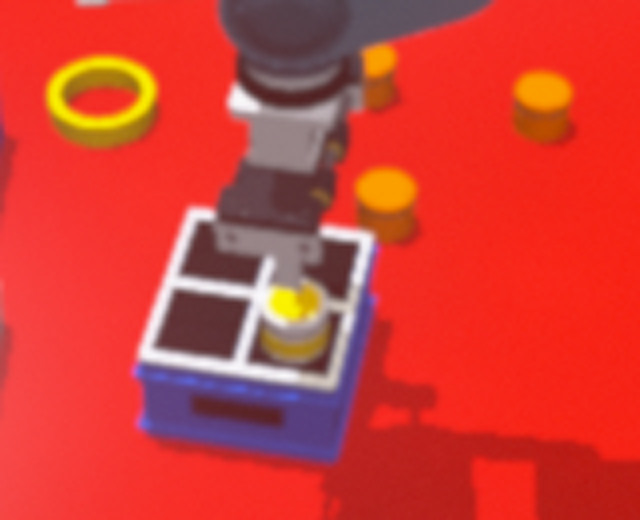

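The second tin stands upright on cell1's flaps at (294,325), and cell2's flaps have closed. I'll press this one the same way.

drive_tool:
  increments:
    - [[0,0,0],0,0]
    - [[0,0,0],0,0]
    - [[0,0,0.5],0,0]
    - [[0,0,0.4],0,0]
    - [[0,0,0.2],0,0]
    - [[0,0,0.2],0,0]
    - [[0,0,0.2],0,0]
    - [[0,0,0.2],0,0]

```text
clock: 30.8
eef_pos: [0.5286, 0.1112, 0.1209]
ee_rot: [3.141, -0.001, -0.163]
force: [0.3, -1.4, 3.6]
gripper_width: 0.0006
grasp_force: 1.6
```

drive_tool:
  increments:
    - [[0,0,0.3],0,0]
    - [[0,0,0.3],0,0]
    - [[0,0,0.3],0,0]
    - [[0,0,0.3],0,0]
    - [[0,0,0.3],0,0]
    - [[0,0,0.3],0,0]
    - [[0,0,0.3],0,0]
    - [[0,0,0.2],0,0]

```text
clock: 31.6
eef_pos: [0.5281, 0.1115, 0.0625]
ee_rot: [3.142, -0.0, -0.163]
force: [-0.6, -0.2, 2.8]
gripper_width: 0.0009
grasp_force: 1.2
```

drive_tool:
  increments:
    - [[0,0,0.15],0,0]
    - [[0,0,0.15],0,0]
    - [[0,0,0.1],0,0]
    - [[0,0,0.02],0,0]
    - [[0,0,0],0,0]
    - [[0,0,0],0,0]

```text
clock: 32.2
eef_pos: [0.5279, 0.1115, 0.0532]
ee_rot: [3.141, 0.001, -0.163]
force: [-3.1, -0.4, 8.0]
gripper_width: 0.0008
grasp_force: 5.5
```

drive_tool:
  increments:
    - [[0,0,-0.7],0,0]
    - [[0,0,-1],0,0]
    - [[0,0,-1],0,0]
    - [[0,0,-1],0,0]
    - [[0,0,-1],0,0]
    - [[0,0,-1],0,0]
    - [[0,0.6,-1],0,0]
    - [[0,1,-0.5],0,0]

```text
clock: 33.0
eef_pos: [0.5221, 0.0723, 0.2346]
ee_rot: [-3.141, -0.003, -0.161]
force: [1.1, -0.6, 0.2]
gripper_width: 0.0002
grasp_force: 0.0
```

drive_tool:
  increments:
    - [[0,1,0],0,0]
    - [[0,1,0],0,0]
    - [[0,1,0],0,0]
    - [[0,1,0],0,0]
    - [[0,1,0],0,0]
    - [[0,1,0],0,0]
    - [[0,1,0],0,0]
    - [[0,1,0],0,0]

```text
clock: 33.8
eef_pos: [0.4883, -0.1262, 0.232]
ee_rot: [-3.141, 0.001, -0.163]
force: [0.7, -0.6, 0.3]
gripper_width: 0.0004
grasp_force: 0.0
```

```bash
python3 - <<'E'
from h import *
s=eyes.snapshot("top");t=eyes.snapshot("side")
a=s["image"][100:300,90:300];b=t["image"][160:360,180:360]
cv2.imwrite("pics/c4.png",cv2.resize(np.hstack([a,b]),None,fx=2,fy=2,interpolation=2))
E
```

```text
(no output)
```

View pics/c4.png

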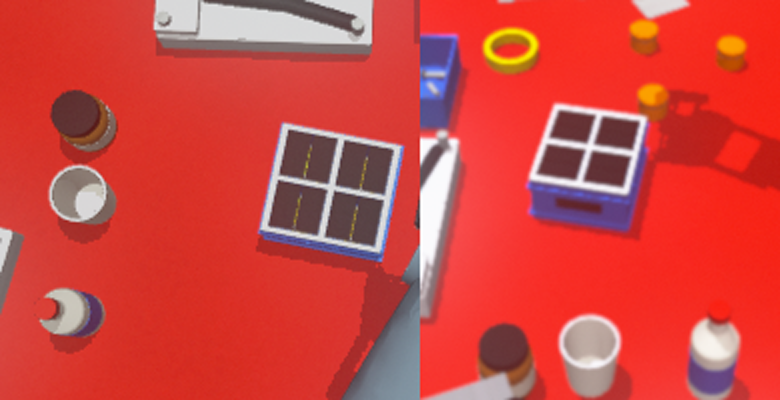

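All four flap pairs are shut, with yellow lids showing through all four seams (crop pixels about (307,160), (364,172), (297,212) and (353,222)). The bystanders in view look undisturbed, so I'm handing in.

```bash
python3 -c "
from workcell import close_job
print(close_job())"
```

```text
the job is handed in; nothing more can be done
None
```

I felt that cell1 and cell2 were empty and pressed one loose tin down to the floor in each. The flaps closed over both, and I handed the job in at about 34 s on the robot clock; no verdict was returned.

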